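# Put the bench items back on their own outline plates

### The job

The three things on the dark plates have been mixed up: each stands on another one's plate. Put each on the plate whose metal outline has the shape of its foot, centred inside the outline and square with it, standing or lying as it does now; the blank plate is free for parking something meanwhile and is empty again at the end. Keep the bottle upright, and leave the screwdriver and the small dropper bottle where they are.

Things in the scene. Friction and masses are not known exactly. Their poses are not given: they have to be found in the camera images.
- flask: white plastic bottle with a screw cap, upright, round body 44 mm across up to 92 mm height, 103 mm tall with the cap (28 mm across), 0.09 to 0.18 kg. Origin: centre of its foot, z up. At the start on block_plate; belongs on round_plate.
- whetstone: flat two-layer sharpening stone, 28 mm (its x) by 100 mm (its y, long) by 14 mm high, lying flat, 0.16 kg. Origin: centre of its underside, z up. At the start on round_plate; belongs on stone_plate, long side along the long side of the outline.
- vee_block: grey metal vee block, 50 mm (its x) by 60 mm (its y) by 42 mm high, with a vee groove in its top, 0.6 to 0.8 kg (grip firmly); its sides are flat and upright. Origin: centre of its underside, z up. At the start on stone_plate; belongs on block_plate, sides parallel to the outline (a quarter or half turn makes no difference).
- round_plate: dark rubber-faced plate fixed to the worktop, 100 mm (its x) by 132 mm (its y) and 5 mm thick, a small steel screw in each corner, with a metal circle, 60 mm inner diameter, about its centre. Origin: centre of its underside (its top is 5 mm higher), z up.
- stone_plate: dark rubber-faced plate fixed to the worktop, 100 mm (its x) by 132 mm (its y) and 5 mm thick, a small steel screw in each corner, with a narrow metal rectangle about its centre, inside 44 mm (x) by 116 mm (y). Origin: centre of its underside (its top is 5 mm higher), z up.
- block_plate: dark rubber-faced plate fixed to the worktop, 100 mm (its x) by 132 mm (its y) and 5 mm thick, a small steel screw in each corner, with a broad metal rectangle about its centre, inside 66 mm (x) by 76 mm (y). Origin: centre of its underside (its top is 5 mm higher), z up.
- blank_plate: dark rubber-faced plate fixed to the worktop, 100 mm (its x) by 132 mm (its y) and 5 mm thick, a small steel screw in each corner, without any outline, empty at the start: the free spot. Origin: centre of its underside (its top is 5 mm higher), z up.
- small_bottle: bystander: small dropper bottle standing on the worktop, 25 mm across, 58 mm tall. Origin: centre of its foot. Leave it alone.
- screwdriver: bystander: screwdriver lying on the worktop, 170 mm long (its y), 22 mm thick. Origin: its middle, at the underside. Leave it alone.
Things that resemble listed ones, but are neither listed nor needed, are in the scene too. What is shaped like the flask but purple is not meant.

How it is judged:
At the end, for the whole second after the job is handed in: Bottle on the circle plate, whetstone on the narrow-rectangle plate, vee block on the broad-rectangle plate: resting there upright and still, centre within 12 mm of the plate's centre; whetstone within 0.2 rad of its outline's length, vee block's sides within 0.3 rad of its outline's (horizontal distance between flask and round_plate below 0.012 m and z of flask in the frame of round_plate between 0.002 and 0.009 m and angle between each of flask, whetstone, vee_block's own z axis and vertical below 0.08 rad and linear speed of each of flask, whetstone, vee_block below 0.01 m/s and horizontal distance between whetstone and stone_plate below 0.012 m and z of whetstone in the frame of stone_plate between 0.002 and 0.009 m and horizontal distance between vee_block and block_plate below 0.012 m and z of vee_block in the frame of block_plate between 0.002 and 0.009 m and angle between the y axis of whetstone and the y axis of stone_plate, either way round below 0.2 rad and (angle between the y axis of vee_block and the y axis of block_plate, either way round below 0.3 rad or angle between the y axis of vee_block and the x axis of block_plate, either way round below 0.3 rad)); the robot touches nothing.
It fails at once if the bottle is tipped over (more than 0.6 rad) (angle between flask's own z axis and vertical above 0.6 rad).
It fails at once if the small bottle is moved (more than 20 mm) (distance of small_bottle from where it was at the start of the episode above 0.02 m).
It fails at once if the screwdriver is moved (more than 20 mm) (distance of screwdriver from where it was at the start of the episode above 0.02 m).
It also fails if it takes over 120 s, if anything falls off the work surface, if the arm or the gripper's body presses on something with over 40 N, if the wrist force passes 120 N, or if a joint passes its speed limit or range.

### The arm

A 6-joint arm with a two-finger parallel gripper is mounted at the origin on a cart in front of the work surface, level with it; the furniture and walls round the work are solid. World frame = base frame: x ahead of the robot, y to its left, z up, the work surface at z = 0. Lengths are in m, angles in rad, forces in N, time in s.
With the tool pointing down it reaches from about 0.425 to 0.95 m from the base axis. Payload 3.5 kg.
Tool frame: the origin (TCP) lies at the very end of the fingers, on their centre line; the grasp point (between the pads) lies robot.grip_point_offset behind it (robot.grip_point_offset is the distance from the TCP to the grasp point, in m); z points along the fingers, y is the line along which they close (so a half turn about z gives the same grasp; the last joint's range is limited). The gripper opens to 85 mm and grips with 20 to 120 N. Pads are 22 mm wide; open, the fingers measure 114 mm over their backs; the gripper's body (76 mm by 85 mm) begins 54 mm behind the grasp point. The pads swing forward as they close: fully open they stand 13 mm farther back than shut.
Start: joints at [1.191, 0.286, 1.577, -0, 1.279, -0.15], TCP at [0.154, 0.657, 0.231] pointing down, gripper open.
Joint ranges: [-2.77, 2.77], [-0.9, 2.22], [0.21, 2.48], [-1.53, 4.67], [0.24, 2.81], [-2.84, 2.84]. Speed limits (rad/s): [2.79, 2.79, 3.14, 3.14, 3.14, 3.14].

### API

Orientations are given as [roll, pitch, yaw] about the fixed x, y, z axes, in that order (R = Rz(yaw) Ry(pitch) Rx(roll)).
In Python, from station import robot gives the robot as it stands. Calls block until the motion is done:
- robot.movep(position, orientation): joint-space move of the TCP to a pose.
- robot.move_straight(position, feed=0.15, ori=None): straight line of the TCP; ori=None keeps the orientation; feed is the mean speed in m/s.
- robot.goto_joints(angles): joint-space move.
- robot.set_gripper(opening): finger opening in m; the grip force is fixed at half the most; returns when the fingers have stopped.
- robot.hold(seconds).
- robot.ik(position, orientation): joint angles nearest the present ones, or None.
- robot.snapshot(name): name is "scene" or "top" or "wrist"; returns a dict with "pixels" (384x512x3 uint8, blue, green, red), "range_z" (384x512 float32, m along the optical axis (not along the pixel's ray), 0 where there is no reading), "fx", "fy", "cx", "cy" (pixels), "dist" ([k1, k2, p1, p2, k3] as OpenCV has them; the pictures are not rectified), "origin" and "rotation" of the camera in the world. Camera axes: x right, y down, z forward; pixel columns grow to the right and rows downward; lengths in m; the calibration is good to about 2 mm. A picture is of the moment at which its call begins.
A pose or a line that the arm cannot do raises robot.MotionError and nothing moves.
- robot.sign_off(): hands the job in; it is judged then, once.
Trained networks look in the newest picture that a camera, given by its name, has taken for a name from the list of things; names that differ only in an ending like _2 or _b are one class to them, and where a whole thing is asked for, a point or a joint stands for the part that bears it (a point fixed in the world has none). Each returns a list of dicts, best first, with "p" (0 to 1); they miss things now and then, are a little off and sometimes report something else, mostly with a low value. They report only what shows in the picture. A call takes as long as a camera call. They do not tell look-alikes from the thing itself.
- robot.regions_of(camera, name): "mask" (384x512 bool, what is visible of it) and "rect" ([left, top, right, bottom] in pixels, round what is visible of it).
Readings, each from a call of its own:
- robot.current_time_s(): time.
- robot.current_joint_positions(): joint angles.
- robot.current_qd(): joint speeds.
- robot.current_effort(): joint torques, N m.
- robot.current_position(): TCP position.
- robot.current_tool_rot(): TCP orientation.
- robot.current_ft_force(): force on the tool from outside, world axes, zero at the start.
- robot.current_moment(): the same for the moment, N m.
- robot.current_grip_width(): finger opening in m.
- robot.current_grip_force(): force on a finger pad.
Only numpy, scipy, OpenCV 4.12 (cv2) and the standard library are available. Lean on these libraries where they do the work, as an engineer would, in place of code of your own. Each camera call takes 0.05 s, during which the arm holds its last target. There are 200 camera calls.

## Working session

There is one attempt and no reset: what is moved stays moved. The work goes in short steps, each a Python script; the robot and the scene stay as the last script left them, time stands still between calls to the robot, and variables do not carry over. Pictures are saved under pics/ and viewed, at most 14 in all, crops included, and the job is handed in when it is done.

```bash
ls; mkdir -p pics; cat > h.py <<'E'
from station import robot
import numpy as np, cv2
def world(s, mask):
    """world points of masked pixels, using depth"""
    v,u=np.nonzero(mask&(s["range_z"]>0)); z=s["range_z"][v,u]
    K=np.array([[s["fx"],0,s["cx"]],[0,s["fy"],s["cy"]],[0,0,1.]])
    n=cv2.undistortPoints(np.stack([u,v],1).astype(float).reshape(-1,1,2),K,np.array(s["dist"])).reshape(-1,2)
    P=np.c_[n*z[:,None],z]
    return P@np.array(s["rotation"]).T+np.array(s["origin"])
def rect(P):
    (c,sz,a)=cv2.minAreaRect((P[:,:2]*1000).astype(np.float32))
    if sz[0]>sz[1]: sz=sz[::-1]; a+=90   # a: direction of short side
    return np.round(np.array(c)/1000,4),np.round(sz,1),round(float(a),1)
E
python3 - <<'E'
from h import *
for c in ("top","scene"):
    s=robot.snapshot(c); cv2.imwrite(f"pics/{c}0.png",s["pixels"])
    print(c,s["origin"],np.round(s["rotation"],3).tolist())
    for n in ["flask","whetstone","vee_block","round_plate","stone_plate","block_plate","blank_plate","small_bottle","screwdriver"]:
        for r in robot.regions_of(c,n):
            P=world(s,r["mask"])
            if len(P)<10: print(n,r["p"],r["rect"]);continue
            zt=np.percentile(P[:,2],[5,50,95]).round(3)
            print(n,round(r["p"],2),r["rect"],rect(P),zt)
print(robot.grip_point_offset,robot.current_tool_rot(),robot.current_time_s())
E
```

```text
pics
top [0.34560946 0.0461016  1.02590602] [-3.02, 0.002, -1.599]Traceback (most recent call last):
  File "<stdin>", line 7, in <module>
  File "h.py", line 9, in world
    return P@np.array(s["rotation"]).T+np.array(s["origin"])
           ~~~~~~~~~~~~~~~~~~~~~~~~~~~^~~~~~~~~~~~~~~~~~~~~~
ValueError: operands could not be broadcast together with shapes (291,) (3,)
```

```bash
sed -i 's/np.array(s\["rotation"\]).T/Rotation.from_euler("xyz",s["rotation"]).as_matrix().T/; 2a from scipy.spatial.transform import Rotation' h.py
python3 - <<'E'
from h import *
for c in ("top","scene"):
    s=robot.snapshot(c); cv2.imwrite(f"pics/{c}0.png",s["pixels"])
    print(c,s["origin"],np.round(s["rotation"],3).tolist())
    for n in ["flask","whetstone","vee_block","round_plate","stone_plate","block_plate","blank_plate","small_bottle","screwdriver"]:
        for r in robot.regions_of(c,n):
            P=world(s,r["mask"])
            if len(P)<10: print(n,r["p"],r["rect"]);continue
            zt=np.percentile(P[:,2],[5,50,95]).round(3)
            print(n,round(r["p"],2),np.array(r["rect"]).tolist(),rect(P),zt)
print(robot.grip_point_offset,robot.current_tool_rot(),robot.current_time_s())
E
```

```text
top [0.34560946 0.0461016  1.02590602] [-3.02, 0.002, -1.599]
flask 0.9 [99.4, 217.4, 129.1, 236.9] (array([0.3773, 0.4683]), array([41.6, 81.1]), 4.8) [0.006 0.076 0.103]
flask 0.86 [155.2, 195.3, 174.0, 216.1] (array([0.4332, 0.3059]), array([38.9, 50.8]), 87.5) [0.014 0.083 0.108]
flask 0.71 [158.0, 239.2, 176.9, 256.6] (array([0.3281, 0.3123]), array([41.5, 68. ]), 2.7) [0.018 0.079 0.103]
whetstone 0.62 [279.9, 142.4, 311.7, 173.0] (array([ 0.5753, -0.0674]), array([ 28.4, 104.3]), 39.6) [0.01  0.017 0.02 ]
vee_block 0.3 [156.7, 196.6, 174.9, 216.2] (array([0.4294, 0.3052]), array([38. , 39.6]), 73.4) [0.033 0.085 0.108]
round_plate 0.61 [268.0, 135.9, 320.0, 180.4] (array([ 0.5744, -0.0678]), array([103.6, 137.1]), 17.6) [-0.001  0.003  0.006]
round_plate 0.37 [278.6, 141.5, 310.5, 169.6] (array([ 0.5734, -0.0648]), array([29.8, 98.7]), 38.8) [0.014 0.017 0.02 ]
stone_plate 0.65 [192.6, 142.1, 240.3, 188.1] (array([0.5603, 0.1712]), array([101.9, 136.6]), 17.4) [-0.001  0.003  0.006]
block_plate 0.62 [145.6, 187.7, 188.2, 227.2] (array([0.4336, 0.3159]), array([ 99.6, 135.4]), 
[... 1131 characters left out ...]
9. ]), 10.3) [0.014 0.04  0.051]
round_plate 0.59 [239.3, 187.5, 269.8, 202.0] (array([ 0.5711, -0.0602]), array([ 97.3, 130.7]), 20.0) [0.003 0.007 0.01 ]
stone_plate 0.47 [219.5, 211.3, 234.4, 226.7] (array([0.5266, 0.1507]), array([ 30.6, 106.7]), 22.5) [0.003 0.007 0.01 ]
block_plate 0.87 [194.9, 232.6, 234.3, 263.7] (array([0.4315, 0.3156]), array([ 98.9, 131.2]), 177.6) [0.003 0.007 0.01 ]
blank_plate 0.86 [307.9, 179.9, 343.1, 193.8] (array([ 0.4086, -0.2992]), array([105.2, 131.7]), 163.2) [0.003 0.006 0.01 ]
small_bottle 0.59 [252.1, 210.9, 258.8, 225.4] (array([0.439 , 0.0952]), array([24.1, 89.6]), 39.0) [0.006 0.028 0.049]
0.0187 [3.14156715e+00 2.05731424e-05 2.91180689e+00] 1.1
```

View pics/top0.png

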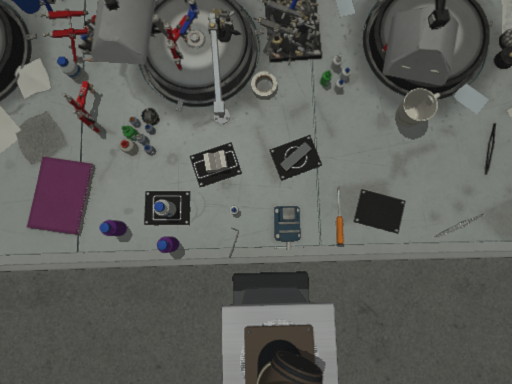

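View pics/scene0.png

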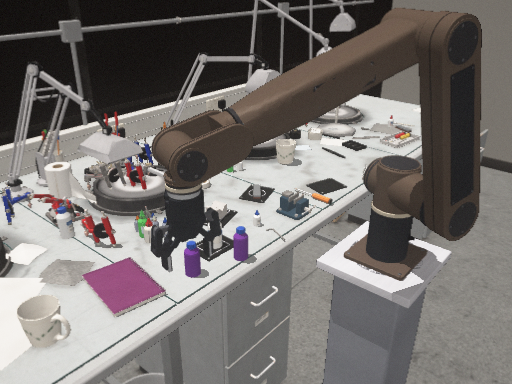

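The top view shows the flask at (165,208) on the broad rectangle, with the purple look-alikes at (112,228) and (168,244). The vee block is at (215,160), the whetstone at (296,155) and the blank plate at (380,210). Next I'll measure each plate with the wrist camera.

```bash
cat >> h.py <<'E'
PI=np.pi
def pose_yaw(p,yaw):
    """yaw (mod pi) whose solution keeps joint 6 nearest its middle"""
    best=None
    for k in (-2,-1,0,1,2):
        q=robot.ik(list(p),[PI,0,yaw+k*PI])
        if q is not None and (best is None or abs(q[5])<best[0]): best=(abs(q[5]),yaw+k*PI)
    if best is None: raise RuntimeError(f"no ik {p} {yaw}")
    return best[1]
def above(x,y,yaw,z):
    yw=pose_yaw((x,y,z),yaw); robot.movep([x,y,z],[PI,0,yw]); return yw
E
python3 - <<'E'
from h import *
p=robot.current_position(); 
robot.move_straight([p[0],p[1],0.33])
s=robot.snapshot("wrist"); R=Rotation.from_euler("xyz",robot.current_tool_rot()).as_matrix()
off=R.T@(np.array(s["origin"])-robot.current_position()); print("cam in tool",off,s["fx"], (R.T@Rotation.from_euler("xyz",s["rotation"]).as_matrix()).round(3))
obj={"block_plate":("flask",.4330,.3157),"stone_plate":("vee_block",.5605,.171),"round_plate":("whetstone",.574,-.066),"blank_plate":(None,.407,-.303)}
tiles=[]
for pl,(o,x,y) in obj.items():
    yaw=np.arctan2(y,x)+PI
    yaw=yaw if True else 0
    above(x,y,yaw,0.30); robot.hold(.3)
    s=robot.snapshot("wrist"); im=s["pixels"].copy()
    for n in (pl,o):
        if n:
            for r in robot.regions_of("wrist",n)[:2]:
                P=world(s,r["mask"]); a=list(map(int,r["rect"])); cv2.rectangle(im,a[:2],a[2:],(0,255,0),1); cv2.putText(im,n,(a[0],a[1]+12),0,.4,(0,255,255))
                print(pl,n,round(r["p"],2),a,rect(P) if len(P)>10 else None,np.percentile(P[:,2],[5,50,95]).round(3) if len(P) else None)
    np.savez(f"{pl}.npz",**{k:np.array(v) for k,v in s.items()})
    tiles.append(cv2.resize(im,(400,300)))
cv2.imwrite("pics/w1.png",np.vstack([np.hstack(tiles[:2]),np.hstack(tiles[2:])]))
print(robot.current_time_s())
E
```

```text
cam in tool [ 7.28140362e-02 -1.10222274e-04 -1.42524078e-01] 317.8359314122375 [[-0.    -0.96  -0.281]
 [ 1.    -0.001  0.001]
 [-0.001 -0.281  0.96 ]]
block_plate block_plate 0.61 [199, 101, 310, 213] (array([0.4337, 0.3145]), array([101.1, 131.8]), 178.1) [0.003 0.004 0.006]
block_plate flask 0.71 [196, 203, 233, 261] (array([0.3143, 0.2857]), array([41.7, 85.9]), 136.4) [0.016 0.079 0.103]
block_plate flask 0.6 [107, 114, 162, 154] (array([0.3777, 0.4475]), array([37.8, 50.1]), 132.4) [0.016 0.08  0.104]
stone_plate stone_plate 0.9 [205, 119, 299, 193] (array([0.558 , 0.1709]), array([100.4, 133. ]), 17.3) [0.003 0.004 0.006]
stone_plate vee_block 0.86 [230, 134, 282, 184] (array([0.5622, 0.166 ]), array([51.2, 66.9]), 9.4) [0.027 0.044 0.047]
round_plate round_plate 0.72 [335, 213, 346, 320] (array([ 0.3961, -0.1847]), array([ 20. , 169.6]), 89.2) [0.009 0.015 0.02 ]
round_plate round_plate 0.56 [196, 107, 309, 208] (array([ 0.5718, -0.0677]), array([103.3, 136.3]), 18.8) [0.003 0.004 0.006]
round_plate whetstone 0.66 [223, 124, 285, 197] (array([ 0.5722, -0.067 ]), array([ 31.3, 100. ]), 39.7) [0.017 0.018 0.02 ]
blank_plate blank_plate 0.75 [195, 107, 308, 203] (array([ 0.4065, -0.3039]), array([103.5, 135.9]), 162.4) [0.003 0.004 0.006]
blank_plate blank_plate 0.18 [9, 108, 102, 215] (array([ 0.5728, -0.0656]), array([103.8, 137.3]), 19.3) [0.003 0.004 0.006]
8.1833
```

View pics/w1.png

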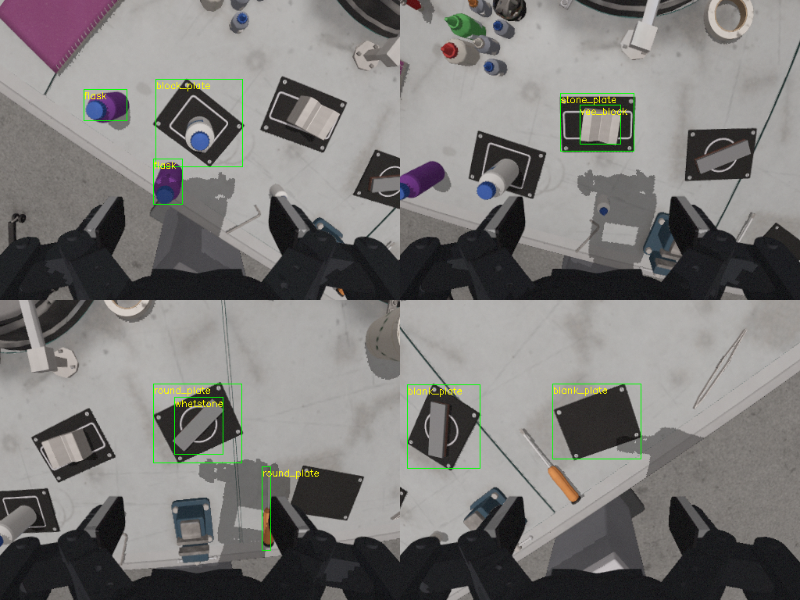

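The tiles show the flask, vee block and whetstone each near the centre of its plate, and the network boxes fit. I'll refine the poses by height band.

```bash
python3 - <<'E'
from h import *
for pl,x,y,lo,hi in (("block_plate",.4335,.315,.098,.112),("block_plate",.4335,.315,.03,.085),("stone_plate",.559,.171,.043,.052),("stone_plate",.559,.171,.02,.052),("round_plate",.573,-.067,.0155,.024)):
    s=dict(np.load(pl+".npz")); top=robot.snapshot("top")
    for nm,q in (("wrist",s),("top",top)):
        P=world(q,np.ones((384,512),bool)); m=(np.hypot(P[:,0]-x,P[:,1]-y)<.07)&(P[:,2]>lo)&(P[:,2]<hi)
        print(pl,lo,nm,m.sum(),rect(P[m]),P[m].mean(0).round(4))
E
```

```text
block_plate 0.098 wrist 455 (array([0.4281, 0.309 ]), array([25.8, 25.8]), 22.6) [0.429  0.3097 0.1073]
block_plate 0.098 top 78 (array([0.4299, 0.3085]), array([23. , 23.3]), 19.9) [0.4298 0.308  0.1062]
block_plate 0.03 wrist 509 (array([0.4287, 0.3098]), array([42.1, 43. ]), 125.9) [0.4359 0.3153 0.0731]
block_plate 0.03 top 136 (array([0.429, 0.306]), array([38.9, 43.2]), 71.3) [0.4267 0.2975 0.0685]
stone_plate 0.043 wrist 1071 (array([0.5615, 0.1677]), array([50.5, 60.1]), 9.6) [0.5623 0.1679 0.0459]
stone_plate 0.043 top 176 (array([0.563, 0.168]), array([49.7, 60.1]), 9.7) [0.5624 0.1675 0.0453]
stone_plate 0.02 wrist 1924 (array([0.5616, 0.1677]), array([50.5, 60.1]), 9.4) [0.5632 0.168  0.0416]
stone_plate 0.02 top 395 (array([0.5628, 0.1676]), array([50.3, 59.7]), 9.1) [0.561  0.1672 0.0402]
round_plate 0.0155 wrist 1549 (array([ 0.5731, -0.0663]), array([ 28.4, 100. ]), 40.1) [ 0.5741 -0.067   0.0183]
round_plate 0.0155 top 273 (array([ 0.5742, -0.0658]), array([28. , 99.2]), 40.0) [ 0.5739 -0.0661  0.0177]
```

```bash
cat >> h.py <<'E'
D=PI/180
def pick(x,y,short,z,opening,zup=.16):
    robot.set_gripper(opening); yw=above(x,y,(short+90)*D,zup+.05)
    robot.move_straight([x,y,z],feed=.12); robot.set_gripper(0.0)
    print("grip",robot.current_grip_width(),robot.current_grip_force())
    robot.move_straight([x,y,zup],feed=.1); robot.hold(.2)
    print("lifted",robot.current_grip_width(),robot.current_grip_force(),robot.current_ft_force())
def place(x,y,short,z,opening,zup=.16,rise=.25):
    above(x,y,(short+90)*D,zup); robot.hold(.2)
    robot.move_straight([x,y,z],feed=.08); robot.hold(.2); print("ft",robot.current_ft_force())
    robot.set_gripper(opening); robot.hold(.2); robot.move_straight([x,y,rise],feed=.15)
E
python3 - <<'E'
from h import *
pick(.5735,-.066,40,.0075,.055)
place(.4068,-.3035,162.4,.0085,.055)
s=robot.snapshot("wrist"); cv2.imwrite("pics/w2.png",s["pixels"])
P=world(s,np.ones((384,512),bool)); m=(np.hypot(P[:,0]-.4068,P[:,1]+.3035)<.08)&(P[:,2]>.0155)&(P[:,2]<.024)
print(m.sum(),rect(P[m]),robot.current_time_s())
E
```

```text
grip 0.026325202550317405 61.56802296638489
lifted 0.026355217818821025 61.01568102836609 [-0.43871492  0.75419408 -0.94820873]
ft [ 0.21183381 -0.01725492 -2.16054542]
1952 (array([ 0.4054, -0.3032]), array([27.6, 99.4]), 161.9) 20.9
```

View pics/w2.png

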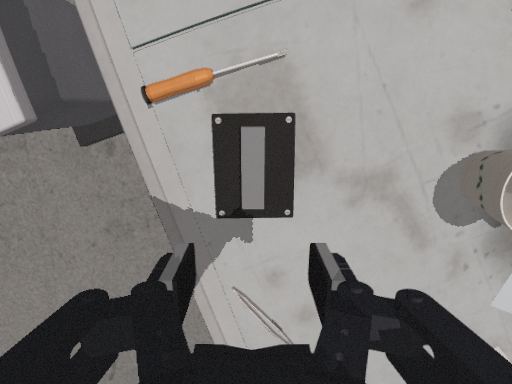

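The whetstone (at 253,168) lies centred on the blank plate. Next is the flask. First I'll re-measure the cleared round plate.

```bash
python3 - <<'E'
from h import *
above(.573,-.067,18*D+PI/2,.30); robot.hold(.3)
s=robot.snapshot("wrist")
for r in robot.regions_of("wrist","round_plate")[:1]: print(r["p"],rect(world(s,r["mask"])))
P=world(s,np.ones((384,512),bool)); g=s["pixels"].astype(int).max(2).ravel()[(s["range_z"]>0).ravel()]
d=np.hypot(P[:,0]-.573,P[:,1]+.067); m=(d<.042)&(g>110)
print(m.sum(),rect(P[m]),cv2.minEnclosingCircle((P[m,:2]*1000).astype(np.float32)),robot.current_time_s())
E
```

```text
0.87 (array([ 0.5726, -0.0677]), array([100.4, 131.6]), 19.0)
524 (array([ 0.5719, -0.0671]), array([66.6, 68.3]), 72.1) ((573.6055297851562, -62.4735221862793), 38.3377685546875) 22.425
```

```bash
python3 - <<'E'
from h import *
pick(.4287,.3092,60,.048,.070,zup=.20)
place(.5722,-.0672,60,.049,.070,zup=.20,rise=.30)
robot.hold(.2)
s=robot.snapshot("wrist"); cv2.imwrite("pics/w3.png",s["pixels"])
P=world(s,np.ones((384,512),bool)); m=(np.hypot(P[:,0]-.572,P[:,1]+.067)<.05)&(P[:,2]>.098)&(P[:,2]<.115)
print(m.sum(),rect(P[m]),P[m].mean(0),robot.current_time_s())
# block plate, now free
above(.4335,.315,178*D+PI/2,.30); robot.hold(.3)
s=robot.snapshot("wrist")
for r in robot.regions_of("wrist","block_plate")[:1]: print(r["p"],rect(world(s,r["mask"])))
cv2.imwrite("pics/w4.png",s["pixels"])
cv2.imwrite("pics/w34.png",np.hstack([cv2.resize(cv2.imread(f"pics/w{i}.png"),(400,300)) for i in (3,4)]))
E
```

```text
grip 0.04201658761918413 61.291907088743756
lifted 0.04203164820073167 60.82423569823732 [-0.76530225  0.96095709 -1.33748351]
ft [ 0.95131532  0.37057977 -1.52396676]
461 (array([ 0.5707, -0.0675]), array([25.4, 26.1]), 114.1) [ 0.5703626  -0.06720076  0.10711906] 34.8833
0.86 (array([0.4329, 0.3132]), array([103.9, 134. ]), 178.3)
```

View pics/w34.png

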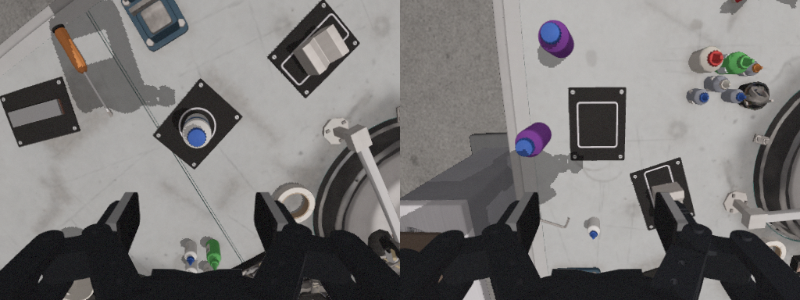

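The flask (197,130 in the left tile) stands centred in the circle, and the block plate is empty. Before gripping the vee block I need to know which way its groove runs.

```bash
python3 - <<'E'
from h import *
s=dict(np.load("stone_plate.npz")); P=world(s,np.ones((384,512),bool))
a=9.5*D; d=P[:,:2]-[.562,.1677]; x=d@[np.cos(a),np.sin(a)]; y=d@[-np.sin(a),np.cos(a)]
for nm,u,v,h in (("x",x,y,25),("y",y,x,30)):
    print(nm,[(b,round(float(np.median(P[(abs(u*1e3-b)<2)&(abs(v)<.02),2])),3)) for b in range(-h+2,h,6)])
E
```

```text
x [(-23, 0.04), (-17, 0.04), (-11, 0.04), (-5, 0.041), (1, 0.041), (7, 0.38), (13, 0.045), (19, 0.388)]
y [(-28, 0.379), (-22, 0.383), (-16, 0.386), (-10, 0.382), (-4, 0.38), (2, 0.38), (8, 0.38), (14, 0.38), (20, 0.38), (26, 0.387)]
```

```bash
python3 - <<'E'
from h import *
s=dict(np.load("stone_plate.npz")); P=world(s,np.ones((384,512),bool)); P=P[P[:,2]<.1]
a=9.5*D; d=P[:,:2]-[.562,.1677]; x=d@[np.cos(a),np.sin(a)]; y=d@[-np.sin(a),np.cos(a)]
for nm,u,v,h in (("x",x,y,25),("y",y,x,30)):
    print(nm,[(b,round(float(np.median(P[(abs(u*1e3-b)<2)&(abs(v)<.02),2])),3)) for b in range(-h+2,h,6)])
E
```

```text
x [(-23, 0.04), (-17, 0.04), (-11, 0.04), (-5, 0.041), (1, 0.041), (7, 0.04), (13, 0.041), (19, 0.04)]
y [(-28, 0.046), (-22, 0.046), (-16, 0.046), (-10, 0.04), (-4, 0.034), (2, 0.032), (8, 0.038), (14, 0.044), (20, 0.046), (26, 0.046)]
```

The groove runs along the block's 50 mm direction, so I'll grip across the full 60 mm faces.

```bash
python3 - <<'E'
from h import *
pick(.5620,.1677,99.5,.008,.085,zup=.14)
s=robot.snapshot("wrist"); cv2.imwrite("pics/w5.png",s["pixels"])
place(.4333,.3142,88.2,.009,.085,zup=.14,rise=.30)
robot.hold(.2)
s=robot.snapshot("wrist"); cv2.imwrite("pics/w6.png",s["pixels"])
P=world(s,np.ones((384,512),bool)); m=(np.hypot(P[:,0]-.4333,P[:,1]-.3142)<.06)&(P[:,2]>.043)&(P[:,2]<.053)
print(m.sum(),rect(P[m]),robot.current_time_s())
above(.559,.171,17.4*D+PI/2,.30); robot.hold(.3)
s=robot.snapshot("wrist")
for r in robot.regions_of("wrist","stone_plate")[:1]: print(r["p"],rect(world(s,r["mask"])))
cv2.imwrite("pics/w7.png",s["pixels"])
cv2.imwrite("pics/w67.png",np.hstack([cv2.resize(cv2.imread(f"pics/w{i}.png"),(400,300)) for i in (6,7)]))
E
```

```text
grip 0.059157722014039 67.89601564407349
lifted 0.058921702484342045 66.98689341545105 [ 0.54994852 -0.18269366 -7.12422663]
ft [-0.81936084 -0.36087355 -6.76751883]
1072 (array([0.4308, 0.3145]), array([49.5, 60.1]), 177.6) 49.25
0.82 (array([0.5579, 0.1698]), array([103.5, 135.4]), 17.5)
```

View pics/w67.png

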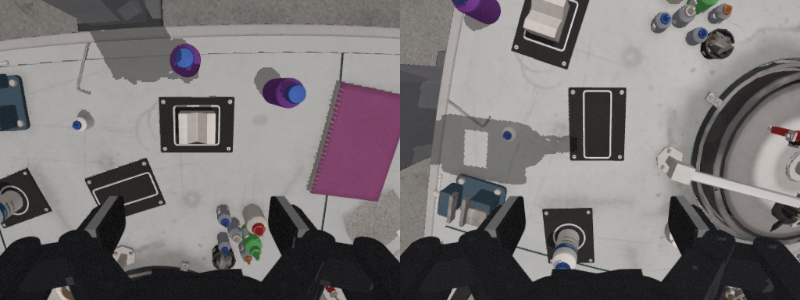

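The vee block (197,127) sits square in its outline, and the stone plate is empty. Now the whetstone.

```bash
python3 - <<'E'
from h import *
above(.54,-.12,0,.3)
pick(.4062,-.3034,162.2,.0075,.055)
robot.movep([.55,-.02,.26],[PI,0,pose_yaw((.55,-.02,.26),107*D)])   # high over the flask
place(.5584,.1704,17.4,.0085,.055,rise=.30)
robot.hold(.2)
s=robot.snapshot("wrist"); cv2.imwrite("pics/w8.png",s["pixels"])
P=world(s,np.ones((384,512),bool)); m=(np.hypot(P[:,0]-.5584,P[:,1]-.1704)<.07)&(P[:,2]>.0155)&(P[:,2]<.024)
print(m.sum(),rect(P[m]))
for r in robot.regions_of("wrist","stone_plate")[:1]: print(r["p"],rect(world(s,r["mask"])))
robot.goto_joints([1.191,0.286,1.577,0,1.279,-0.15])
s=robot.snapshot("top"); cv2.imwrite("pics/top9.png",s["pixels"])
P=world(s,np.ones((384,512),bool))
for n,x,y,lo,hi in (("flask",.572,-.067,.098,.115),("vee",.4333,.3142,.043,.053),("stone",.5584,.1704,.0155,.024)):
    m=(np.hypot(P[:,0]-x,P[:,1]-y)<.07)&(P[:,2]>lo)&(P[:,2]<hi); print(n,rect(P[m]))
print(robot.current_time_s())
a=cv2.imread("pics/top9.png"); cv2.imwrite("pics/c9.png",np.hstack([cv2.resize(a[120:260,100:420],(640,280))]))
E
```

```text
grip 0.026331652548045842 60.680919885635376
lifted 0.026306865849540013 60.02371430397034 [-0.29768766  0.80967981 -1.81119329]
ft [ 0.73067362 -0.44559061 -0.83807906]
1552 (array([0.5565, 0.171 ]), array([27.8, 99.5]), 17.7)
0.9 (array([0.5574, 0.1699]), array([102.4, 134.6]), 17.6)
flask (array([ 0.572 , -0.0671]), array([23.6, 24.1]), 128.2)
vee (array([0.434 , 0.3142]), array([48. , 60.2]), 178.4)
stone (array([0.5582, 0.1707]), array([28.1, 98.7]), 17.5)
67.6167
```

View pics/c9.png

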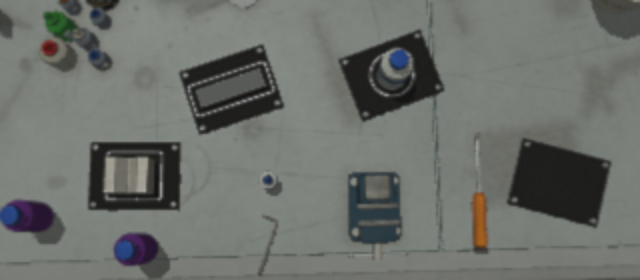

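All three sit centred in their outlines: the stone at (232,87), the flask at (392,70) and the vee block at (132,175). The blank plate is empty and the small bottle and screwdriver haven't moved.

```bash
python3 -c "
from station import robot
print(robot.sign_off())"
```

```text
the job is handed in; nothing more can be done
None
```

The job is handed in at about 68 s: the flask, whetstone and vee block each measured within about 3 mm of their plate's centre and square with the outline, the blank plate is empty, and the small bottle and screwdriver were left alone.

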